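# Send the stylus rack past the swarf gate

## Task

Push the small stylus rack along its chute, past the hinged spring gate, until it is fully home against the end stop. Hold the gate open with one fingertip on its rail the whole time the rack is passing, so that gate and rack never touch, then let the gate swing shut behind the rack and move clear. Only push: do not lift the rack off the chute floor, and leave the other things on the counter where they are.

Things in the scene. Friction and masses are not known exactly. Their poses are not given: they have to be found in the camera images.
- chute: Fixed open-topped metal chute lying across the robot's front. Origin on the counter, on its centre line under the gate arm; x = way the rack must travel, y across, z up (right-handed). It runs from x -185 to +108 mm. Floor top at z 5; side walls to z 20, 4 thick, inner faces at y -18 and +18. Three posts 10 x 10, 29 high, at x -160, -30, +45, y -30 carry the gate's hinge.
- end_stop (a point): Middle of the face of the end stop, a cross wall 26 mm high: on the chute's centre line at chute x = +100 mm. The rack's front face rests against it when fully home.
- gate (a joint): Gate angle, rad: 0 shut (arm level across the chute), stop at 1.36 (nearly upright, leaning over to the y-negative side). Hinge line parallel to chute x at chute y -30, z 26 mm. Pressing the rail down opens it; a spring shuts it when let go. The rail takes about 3 N to start, 4 N fully open. Above 1.2 the arm is clear of the rack and of a finger on the chute's centre line.
- gate_tip (a point): Free end of the gate arm, a flat dark steel bar 40 mm long from the hinge line; shut, it ends at chute y +10, z 26. It is 6 thick along chute x (-3 to +3) and 8 high (z 22 to 30 when shut), and cannot be pushed aside along x, so it blocks the rack. Fully open the tip stands 65 mm above the counter.
- gate_rail (a point): Middle of the axis of the gate's rail: round aluminium bar 14 mm thick, 215 long, parallel to the chute on its y-negative side, chute x -165 to +50, on cranked arms, 24 from the hinge line. Axis at y -45, z 44 with gate shut; y -51, z 15 fully open (top at 22); y -54 half-way. A fingertip pressing it down can slide along it while a second one in the chute pushes the rack.
- rack_mid (a point): Centre, half-way up, of the rack (its block alone), a loose black plastic block 70 mm long (along the chute) x 32 wide x 26 high standing on the chute floor, about 160 g, with five stylus holders 12 high on top. Axes as the chute's: front face 35 ahead of this point, rear face 35 behind. Fully home this point is at chute x +65.
- push_plate (a point): Top middle of the rear face of the rack's push plate: an upright plate 6 mm thick and 18 wide, centred, flush with the rack's rear end (the end away from the gate), its top 51 mm above the counter.
Things that resemble listed ones, but are neither listed nor needed, are in the scene too. What is shaped like the part that bears rack_mid but blue, green or pink is not meant.

How it is judged:
By the outcome, as a careful person would: the job done as asked, in the order asked, and still so for the second after the job is handed in, with the robot touching nothing.
It also fails if it takes over 48 s, if anything falls off the work surface, if the arm or the gripper's body presses on something with over 40 N, if the wrist force passes 120 N, or if a joint passes its speed limit or range.

## Robot

A 6-joint arm with a two-finger parallel gripper is mounted at the origin on the work surface. World frame = base frame: x ahead of the robot, y to its left, z up, the work surface at z = 0. Lengths are in mm, angles in rad, forces in N, time in s.
With the tool pointing down it reaches from about 350 to 850 mm from the base axis. Payload 8.1 kg.
Tool frame: the origin (TCP) lies midway between the tips of the shut fingers; the grasp point (between the pads) lies 19 mm behind it; z points along the fingers, y is the direction in which the jaws open and shut (so a half turn about z gives the same grasp; the last joint's range is limited). The gripper opens to 93 mm and grips with 3 to 60 N. Pads are 15 mm wide; open, the fingers measure 128 mm over their backs; the gripper's body (75 mm by 188 mm) begins 65 mm behind the grasp point.
Start: joints at [1.073, 0.13, 1.488, -0, 1.523, -0.085], TCP at [240.685, 549.614, 218.635] pointing down, gripper open.
Joint ranges: [-2.96, 2.96], [-0.89, 2.26], [0.02, 2.5], [-1.34, 4.48], [0, 2.73], [-2.66, 2.66]. Speed limits (rad/s): [2.39, 2.39, 2.79, 3.14, 3.14, 3.14].

## Interface

Orientations are given as a unit quaternion [x, y, z, w].
In Python, from bench import ctrl, eyes gives the robot as it stands.
- The arm moves only by the shell command python3 -m jog 'ROWS'. ROWS is a JSON object of lists of equal length, an entry for each row: "dr": the turn, a rotation vector about the world's x, y, z in rad, a list of three; "travel": the shift along the world's x, y, z in cm, a list of three; "gripper": the gripper's target within -1 to 1 (fully open at 1, half-way at 0, shut at -1). A call has 1 to 20 rows; each row is the pose to reach, as a shift and turn from the pose commanded when the call began; what a row does not reach only later rows make up. A row lasts 1/10 s, in which the tool goes at most 50 mm and 8.59 degrees, less where a joint would pass 70% of its speed; a pose out of reach is approached as far as the arm can. A call with a gripper value outside its range is refused whole. The fingers move at their own pace and stop on an object; the grip force is fixed at half the most. Time passes only in rows, so rows that repeat a pose let the fingers close. It gives the time, the measured TCP pose, the force and the opening at its end, in the units of the state.
- ctrl.get_obs(): the state, without advancing time (a new reading comes with each control period).
- eyes.camera(name): name is "side" or "top" or "wrist"; returns the picture (480x640x3 uint8, blue, green, red); there is no depth.
- eyes.camera_params(name): a dict with "intrinsics" (3x3 intrinsics, pixels), "rvec" (rotation vector, rad) and "tvec" (3), from world to camera coordinates, as OpenCV has them; the wrist camera has in their place "hand_eye" (4x4, takes a point from camera to tool coordinates, whose origin is the TCP and whose axes are the flange's). Camera axes: x right, y down, z forward; pixel columns grow to the right and rows downward; lengths in mm; the calibration is good to about 2 mm. A picture is of the moment at which its call begins: read the wrist's pose just before it. camera_params takes no time and is no camera call.
- ctrl.sign_off(): hands the job in, once; it reports no verdict.
Trained networks look in the newest picture that a camera, given by its name, has taken for a name from the list of things; names that differ only in an ending like _2 or _b are one class to them, and where a whole thing is asked for, a point or a joint stands for the part that bears it (a point fixed in the world has none). Each returns a list of dicts, best first, with "confidence" (0 to 1); they miss things now and then, are a little off and sometimes report something else, mostly with a low value. They report only what shows in the picture. A call takes as long as a camera call. They do not tell look-alikes from the thing itself.
- eyes.find_in(camera, target): "location" ([x, y, z] in mm, in world coordinates, good to about 4 mm: the middle of the surface that is visible of it).
The state is a dict: "time_s": time; "joint_pos": joint angles; "qvel": joint speeds; "joint_efforts": joint torques, N m; "tool_pos": TCP position; "tcp_rot": TCP orientation; "force": force on the tool from outside, world axes, zero at the start; "ft_torque": the same for the moment, N m; "grip_width": finger opening in mm.
Only numpy, scipy, OpenCV 4.12 (cv2) and the standard library are available. Lean on these libraries where they do the work, as an engineer would, in place of code of your own. Each camera call takes 0.05 s, during which the arm holds its last target.

## Working session

There is one attempt and no reset: what is moved stays moved. The work goes in short steps, Python scripts to look and compute and a shell command to move; the robot and the scene stay as the last step left them, time stands still between calls to the robot, and variables do not carry over. Pictures are saved under pics/ and viewed, and the job is handed in when it is done.

```bash
ls; mkdir -p pics; python3 - <<'E'
from bench import ctrl, eyes
import cv2
print(ctrl.get_obs())
for n in ("side","top","wrist"):
    cv2.imwrite(f"pics/{n}0.png",eyes.camera(n)); print(n,eyes.camera_params(n))
    for t in ["chute","gate","gate_tip","gate_rail","rack_mid","push_plate","end_stop"]:
        try: print(n,t,[(round(d["confidence"],2),[round(float(v),1) for v in d["location"]]) for d in eyes.find_in(n,t)][:4])
        except Exception as e: print(t,e)
print(ctrl.get_obs()["time_s"])
E
```

```text
pics
{'time_s': 0.0, 'joint_pos': array([ 1.07260877e+00,  1.31152602e-01,  1.48926983e+00, -2.05747621e-05,
        1.52300091e+00, -8.53911153e-02]), 'qvel': array([ 1.07936676e-03, -4.35214834e-05,  1.06941092e-03,  1.28863130e-05,
        4.62884494e-04,  1.33255411e-04]), 'joint_efforts': array([ 1.80413295e-03, -5.59845793e+01, -4.91762567e+01,  7.67768710e-02,
        3.52084986e-02, -2.16547205e-04]), 'tool_pos': array([240.41269521, 549.10844303, 217.59775715]), 'tcp_rot': array([ 2.04935330e-01,  9.78775088e-01, -8.79608367e-04, -2.53472704e-04]), 'force': array([-0.08514235,  0.31612066,  0.64998678]), 'ft_torque': array([-0.01773345, -0.03309248, -0.0332915 ]), 'grip_width': 93.08331239722104}
side {'intrinsics': array([[469.21210493,   0.        , 319.86360329],
       [  0.        , 469.21210493, 243.15804207],
       [  0.        ,   0.        ,   1.        ]]), 'rvec': array([ 0.4636391 , -2.78443084,  1.05921536]), 'tvec': array([533.61203288, 185.13644734, 571.54287745])}
side chute [(0.56, [588.6, 21.8, 14.7])]
side gate [(0.73, [609.8, -3.9, 45.3])]
side gate_tip 
[... 1120 characters left out ...]
]
top end_stop [(0.57, [581.4, -12.0, 0.4])]
wrist {'intrinsics': array([[396.17441745,   0.        , 323.71048324],
       [  0.        , 396.17441745, 239.53569521],
       [  0.        ,   0.        ,   1.        ]]), 'hand_eye': array([[ 9.15871757e-05, -9.70119279e-01, -2.42628472e-01,
         6.58495847e+01],
       [ 9.99999802e-01, -6.21565199e-05,  6.26004009e-04,
         4.57375327e-01],
       [-6.22379500e-04, -2.42628481e-01,  9.70119082e-01,
        -1.65989989e+02],
       [ 0.00000000e+00,  0.00000000e+00,  0.00000000e+00,
         1.00000000e+00]])}
wrist chute []
wrist gate []
wrist gate_tip []
wrist gate_rail []
wrist rack_mid []
wrist push_plate []
wrist end_stop []
1.2
```

View pics/top0.png

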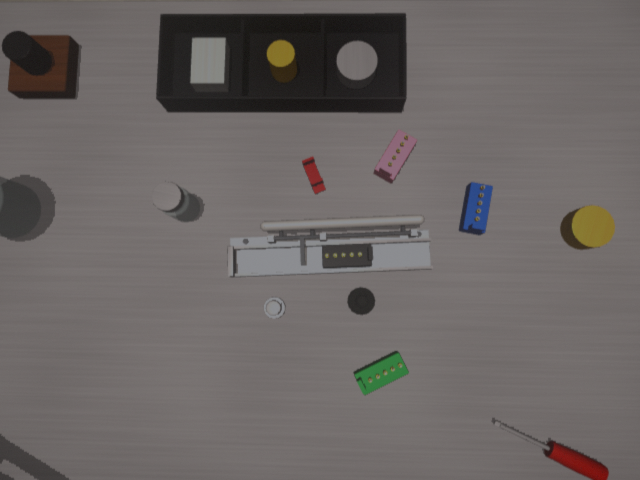

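View pics/side0.png

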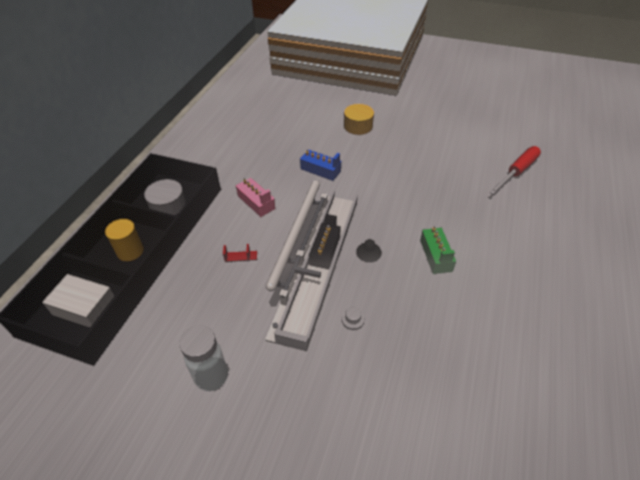

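```bash
python3 - <<'E'
import cv2
a=cv2.imread("pics/top0.png")[200:290,215:445]
a=cv2.convertScaleAbs(a,alpha=1.8); cv2.imwrite("pics/topz.png",cv2.resize(a,None,fx=3.4,fy=3.4,interpolation=cv2.INTER_CUBIC))
b=cv2.imread("pics/side0.png")[170:350,240:400]
b=cv2.convertScaleAbs(b,alpha=1.5);cv2.imwrite("pics/sidez.png",cv2.resize(b,None,fx=3.3,fy=3.3,interpolation=cv2.INTER_CUBIC))
E
```

```text
(no output)
```

View pics/topz.png

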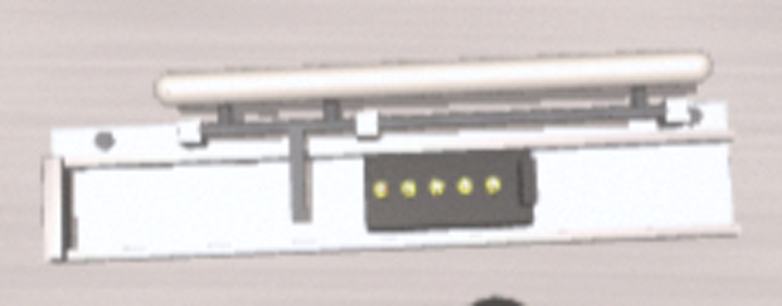

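View pics/sidez.png

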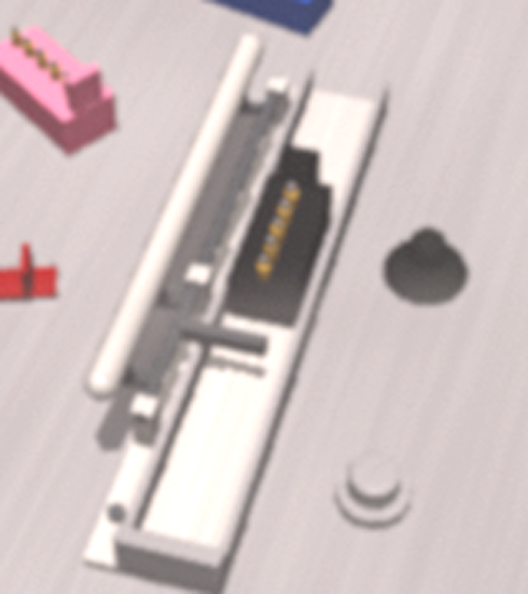

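View pics/wrist0.png

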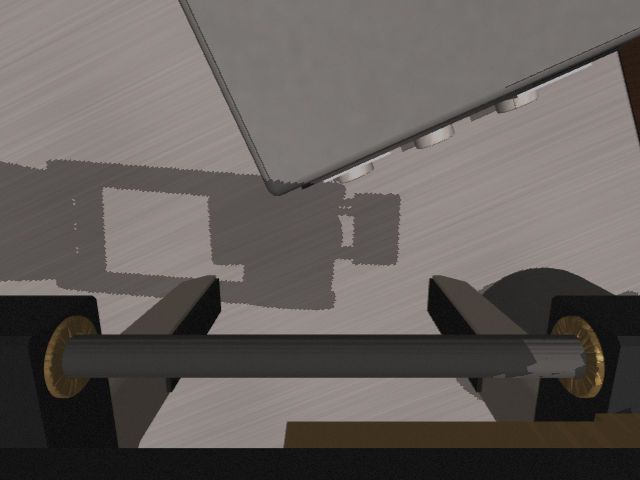

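```bash
cat > h.py <<'E'
import numpy as np, cv2
from scipy.optimize import least_squares
from bench import ctrl, eyes
def c2w(p,q):
    q=np.atleast_2d(q).astype(float);c,s=np.cos(p[2]),np.sin(p[2])
    return np.c_[p[0]+c*q[:,0]-s*q[:,1],p[1]+s*q[:,0]+c*q[:,1],q[:,2]]
def proj(n,P):
    d=eyes.camera_params(n)
    return cv2.projectPoints(np.array(P,float),d["rvec"],d["tvec"],d["intrinsics"],None)[0][:,0]
E
python3 - <<'E'
from h import *
top=[((50,-45,44),(157,89)),((-165,-45,44),(712,67)),((0,10,28),(301,221)),((-160,-30,29),(679,111)),((-30,-30,29),(368,124)),((45,-30,29),(192,132)),((-185,22,20),(740,232)),((108,22,26),(50,262))]
side=[((-165,-45,44),(252,38)),((50,-45,44),(100,386)),((-160,-30,29),(279,86)),((-30,-30,29),(200,272)),((45,-30,29),(145,405)),((0,10,27),(267,345)),((108,22,26),(224,560))]
T=np.array([b for a,b in top])/3.4+[215,200]; S=np.array([b for a,b in side])/3.3+[240,170]
tq=[a for a,b in top]; sq=[a for a,b in side]
f=lambda p:np.r_[(proj("top",c2w(p,tq))-T).ravel(),(proj("side",c2w(p,sq))-S).ravel()]
for who in ("both","top","side"):
    g={"both":f,"top":lambda p:f(p)[:16],"side":lambda p:f(p)[16:]}[who]
    r=least_squares(g,[590,10,1.57],loss="soft_l1",x_scale=[1,1,.01]); print(who,r.x,np.degrees(r.x[2]),r.cost)
    if who=="both": print(f(r.x).reshape(-1,2).round(1)); p=r.x
# rack x: top zoom front (366) rear(535)
for z,u,v in((31,366,230),(31,366,190),(31,532,222),(51,532,180)):
    t=np.array([u,v])/3.4+[215,200]
    s=least_squares(lambda q:(proj("top",c2w(p,[[q[0],q[1],z]]))-t).ravel(),[0,0]).x; print(z,u,s)
print(ctrl.get_obs()["time_s"])
E
```

```text
both [569.21626684  13.83679882   1.62748551] 93.24805114180252 18.438029617491885
[[ 4.3  1.3]
 [-4.7  0.6]
 [-0.2  0.8]
 [ 0.2 -0. ]
 [-0.   0.4]
 [-0.8  0.4]
 [ 1.1  0.6]
 [-1.6  0.6]
 [-1.   2.2]
 [ 0.7 -1.7]
 [-1.2 -2. ]
 [-0.8 -0.9]
 [-0.5 -1.4]
 [-0.6 -1.1]
 [-1.6  0.7]]
top [570.11500219  13.58117248   1.62578502] 93.15062008204683 9.161254693486029
side [567.56715959  15.15505419   1.62627401] 93.17863696150985 5.226443788521394
31 366 [-27.34820697  13.99746495]
31 366 [-28.07195999  -2.64001465]
31 532 [-96.08325578  13.71756047]
51 532 [-95.24616897  -1.84587364]
1.2
```

```bash
python3 -m jog '{"dr":[[0,0,-0.14],[0,0,-0.28],[0,0,-0.42],[0,0,-0.56],[0,0,-0.7],[0,0,-0.84],[0,0,-0.98],[0,0,-1.102],[0,0,-1.102],[0,0,-1.102],[0,0,-1.102],[0,0,-1.102],[0,0,-1.102],[0,0,-1.102],[0,0,-1.102],[0,0,-1.102],[0,0,-1.102],[0,0,-1.102],[0,0,-1.102]],"travel":[[2.4,-4.4,0],[4.8,-8.8,0],[7.2,-13.2,0],[9.6,-17.6,0],[12,-22,0],[14.4,-26.4,0],[16.8,-30.8,0],[19.2,-35.2,0],[21.6,-39.6,0],[24,-44,-1],[26.4,-48.4,-2],[28.8,-52.8,-4],[31.2,-57.2,-6],[33.6,-61.6,-8],[35.8,-64.9,-10],[35.8,-64.9,-10],[35.8,-64.9,-10],[35.8,-64.9,-10],[35.8,-64.9,-10]],"gripper":[-0.18,-0.18,-0.18,-0.18,-0.18,-0.18,-0.18,-0.18,-0.18,-0.18,-0.18,-0.18,-0.18,-0.18,-0.18,-0.18,-0.18,-0.18,-0.18]}'
python3 - <<'E'
from h import *
o=ctrl.get_obs();print(o["time_s"],o["tool_pos"],o["tcp_rot"],o["force"],o["grip_width"],o["joint_pos"])
for n in("wrist","side"): cv2.imwrite(f"pics/{n}1.png",eyes.camera(n))
print(proj("side",[o["tool_pos"]]))
E
```

```text
time_s: 3.1
tool_pos: [599.0, -98.1, 120.1]
tcp_rot: [0.686, 0.727, 0.001, 0.001]
force: [0.6, 0.1, -0.4]
grip_width: 37.9
3.1 [599.00815733 -98.09552636 120.0686476 ] [6.86499286e-01 7.27129940e-01 5.58696665e-04 6.84226118e-04] [ 0.59624243  0.13388106 -0.35046603] 37.92840196672665 [-2.46965812e-01  2.12144631e-01  1.57963313e+00  3.15468706e-04
  1.34807520e+00 -3.04503579e-01]
[[318.92158198 169.05822179]]
```

View pics/wrist1.png

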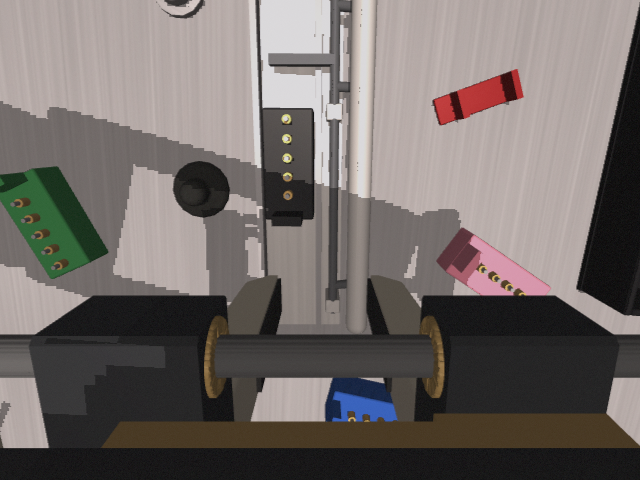

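View pics/side1.png

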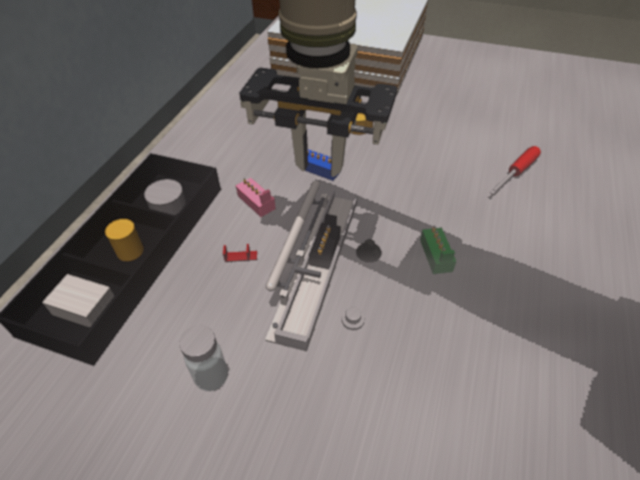

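```bash
cat >> h.py <<'E'
from scipy.spatial.transform import Rotation as R
def wproj(o,P):
    d=eyes.camera_params("wrist");H=np.array(d["hand_eye"])
    T=np.eye(4);T[:3,:3]=R.from_quat(o["tcp_rot"]).as_matrix();T[:3,3]=o["tool_pos"]
    M=np.linalg.inv(T@H);return cv2.projectPoints(np.array(P,float),cv2.Rodrigues(M[:3,:3])[0],M[:3,3],d["intrinsics"],None)[0][:,0]
E
python3 - <<'E'
from h import *
o=ctrl.get_obs()
q=[(0,10,27),(-30,-30,29),(-165,-45,44),(-27,16,31),(-96.5,16,31),(-96.5,0,51)]
T=np.array([(269,60),(334,112),(357,330),(263,108),(267,217),(288,223)])
p=[569.5,14,1.6267]
print(wproj(o,c2w(p,q)).round(1)-T)
r=least_squares(lambda x:(wproj(o,c2w(x,q[:2]+[(-30,-45,44),(-120,-45,44)]))-np.array([(269,60),(334,112),(364,112),(358,242)]))[[0,0,1,1,2,3],[0,1,0,1,0,0]],p,x_scale=[1,1,.01])
print(r.x,r.fun)
for x in(p,r.x):
    for px,z in (((267,217),31),((288,223),51),((263,108),31),((313,108),31)):
        print(least_squares(lambda s:(wproj(o,c2w(x,[(s[0],s[1],z)]))[0]-px),[-60,0]).x)
E
```

```text
[[-2.1  0.8]
 [-1.3  0.6]
 [-2.7 -6.2]
 [-5.3 -0.9]
 [-5.2  1.7]
 [-4.7  2. ]]
[571.11954713  14.51016356   1.62590525] [ 0.64582197  0.00661787  1.34997436 -0.06393464 -2.09623176  0.22344266]
[-95.37671047  12.54936569]
[-95.23943684  -2.88242369]
[-27.53094319  12.77476193]
[-27.46683728 -17.84655973]
[-95.80683676  14.11874949]
[-95.6572987   -1.31292592]
[-27.96127005  14.39806637]
[-27.87282773 -16.22319467]
```

```bash
python3 -m jog '{"dr":[[0,0,0],[0,0,0],[0,0,0],[0,0,0],[0,0,0]],"travel":[[0,0,-3],[0,0,-6],[0,0,-6],[0,0,-6],[0,0,-6]],"gripper":[-0.18,-0.18,-0.18,-0.18,-0.18]}'
python3 - <<'E'
from h import *
o=ctrl.get_obs();print(o["time_s"],o["tool_pos"],o["tcp_rot"],o["force"],o["grip_width"])
b=eyes.camera("side")[80:300,220:420];cv2.imwrite("pics/side2.png",cv2.resize(b,None,fx=2.7,fy=2.7,interpolation=cv2.INTER_CUBIC))
E
```

```text
time_s: 3.7
tool_pos: [600.1, -99.4, 61.0]
tcp_rot: [0.687, 0.727, 0.001, 0.001]
force: [-0.0, -1.1, -0.5]
grip_width: 38.1
3.7 [600.06809924 -99.37186577  61.02759051] [0.68685245 0.72679522 0.00076261 0.00135633] [-0.02500752 -1.13225464 -0.46635873] 38.074732123864656
```

View pics/side2.png

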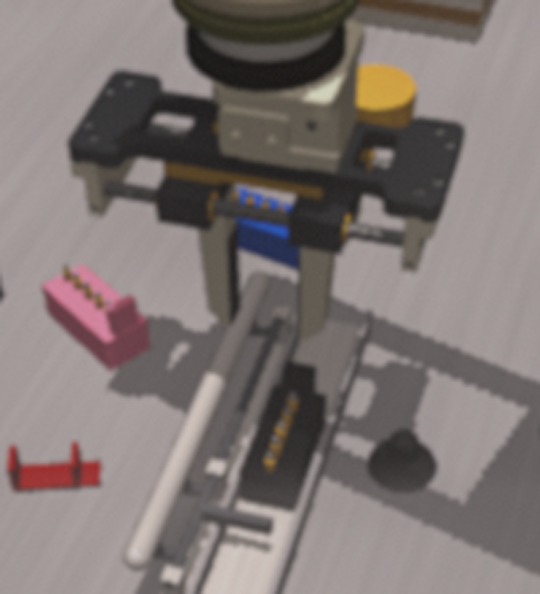

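```bash
python3 - <<'E'
from h import *
p=[570.7,14.3,1.626]
o=ctrl.get_obs()
M=R.from_quat(o["tcp_rot"]).as_matrix()
sc=lambda P:((proj("side",P)-[220,80])*2.7).round(0)
for s in(-1,1):
  for d in (19,36.5): print("finger",s*d,sc([o["tool_pos"]+M@np.array([0,s*d,0])]), (o["tool_pos"]+M@np.array([0,s*d,0])).round(1))
print("rail",sc(c2w(p,[(-115,-45,51),(-165,-45,44),(50,-45,44),(-115,-52,44),(-115,-38,44)])))
w=o["tool_pos"];c,s=np.cos(p[2]),np.sin(p[2]);d=w[:2]-p[:2];print("tcp chute",c*d[0]+s*d[1],-s*d[0]+c*d[1])
E
```

```text
finger -19 [[299. 326.]] [ 581.3 -100.6   61.1]
finger -36.5 [[329. 331.]] [ 563.8 -101.6   61.1]
finger 19 [[235. 313.]] [619.2 -98.4  61.2]
finger 36.5 [[206. 308.]] [636.7 -97.4  61.3]
rail [[231. 326.]
 [255. 280.]
 [134. 554.]
 [220. 332.]
 [243. 337.]]
tcp chute -115.2576205979119 -23.24102896526069
```

```bash
python3 -m jog '{"dr":[[0,0,0],[0,0,0],[0,0,0],[0,0,0],[0,0,0],[0,0,0],[0,0,0],[0,0,0],[0,0,0],[0,0,0],[0,0,0]],"travel":[[-0.4,0,0],[-0.4,0,-0.4],[-0.4,0,-0.7],[-0.3,0,-1.1],[-0.15,0,-1.5],[0,0,-1.9],[0.1,0,-2.3],[0.2,0,-2.7],[0.2,0,-3.1],[0.2,0,-3.4],[0.2,0,-3.4]],"gripper":[-0.18,-0.18,-0.18,-0.18,-0.18,-0.18,-0.18,-0.18,-0.18,-0.18,-0.18]}'
python3 - <<'E'
from h import *
o=ctrl.get_obs();print(o["time_s"],o["tool_pos"],o["tcp_rot"],o["force"],o["grip_width"])
p=[570.7,14.3,1.626]
w=o["tool_pos"];c,s=np.cos(p[2]),np.sin(p[2]);d=w[:2]-p[:2];print("tcp chute",c*d[0]+s*d[1],-s*d[0]+c*d[1])
b=eyes.camera("side")[80:300,220:420];cv2.imwrite("pics/side3.png",cv2.resize(b,None,fx=2.7,fy=2.7,interpolation=cv2.INTER_CUBIC))
o=ctrl.get_obs()
cv2.imwrite("pics/wrist3.png",eyes.camera("wrist"))
print(o["tool_pos"],o["force"])
E
```

```text
time_s: 4.85
tool_pos: [600.4, -99.3, 24.1]
tcp_rot: [0.687, 0.727, -0.0, -0.0]
force: [-0.6, 0.4, 3.1]
grip_width: 38.1
4.85 [600.42663481 -99.34763466  24.10750842] [ 6.87051629e-01  7.26608543e-01 -1.44606458e-04 -2.51594093e-04] [-0.55152604  0.42917273  3.05863592] 38.07222233626945
tcp chute -115.11469721818153 -23.410770285723355
[600.51569549 -99.35427796  24.43479517] [-2.4491524   0.09779798  4.28728084]
```

View pics/side3.png

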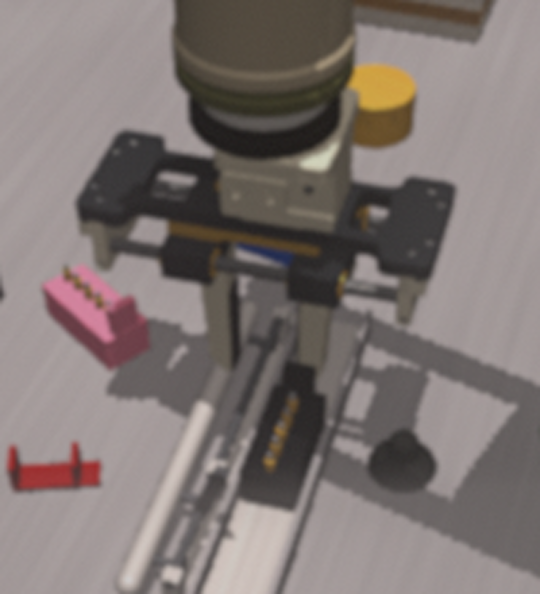

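View pics/wrist3.png

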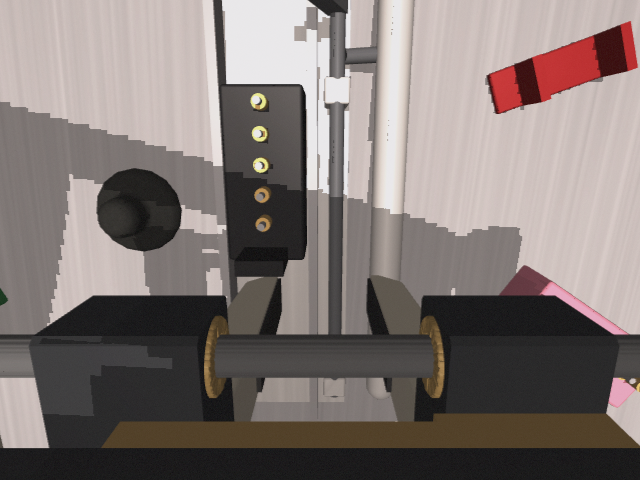

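```bash
python3 -m jog '{"dr":[[0,0,0],[0,0,0],[0,0,0],[0,0,0]],"travel":[[0.15,0,-0.1],[0.3,0,-0.15],[0.3,0,-0.15],[0.3,0,-0.15]],"gripper":[-0.18,-0.18,-0.18,-0.18]}'
python3 - <<'E'
from h import *
o=ctrl.get_obs();print(o["time_s"],o["tool_pos"],o["tcp_rot"],o["force"],o["grip_width"])
p=[570.7,14.3,1.626]
w=o["tool_pos"];c,s=np.cos(p[2]),np.sin(p[2]);d=w[:2]-p[:2];print("tcp chute",c*d[0]+s*d[1],-s*d[0]+c*d[1])
cv2.imwrite("pics/wrist4.png",eyes.camera("wrist"))
a=eyes.camera("top")[200:290,215:445]
a=cv2.convertScaleAbs(a,alpha=1.8); cv2.imwrite("pics/top4.png",cv2.resize(a,None,fx=3.4,fy=3.4,interpolation=cv2.INTER_CUBIC))
E
```

```text
time_s: 5.35
tool_pos: [601.3, -99.3, 22.2]
tcp_rot: [0.687, 0.727, -0.002, -0.002]
force: [-9.9, 1.3, 5.6]
grip_width: 37.6
5.35 [601.31962622 -99.30118615  22.19720552] [ 0.6870471   0.72660846 -0.00156443 -0.00199365] [-9.88631979  1.25731745  5.58520654] 37.600011134854256
tcp chute -115.11759083545815 -24.304964200061942
```

View pics/wrist4.png

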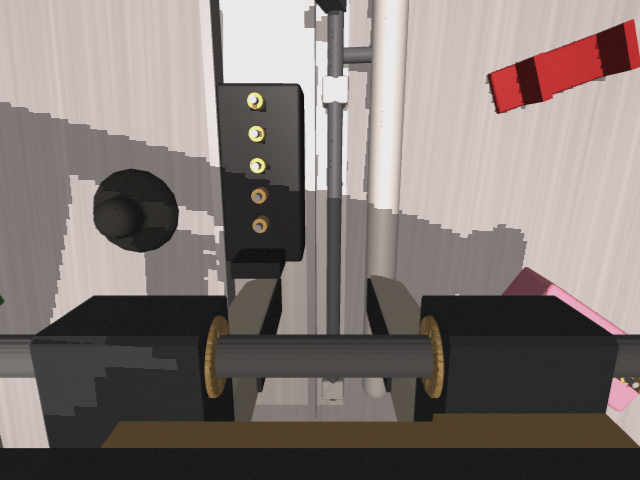

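View pics/top4.png

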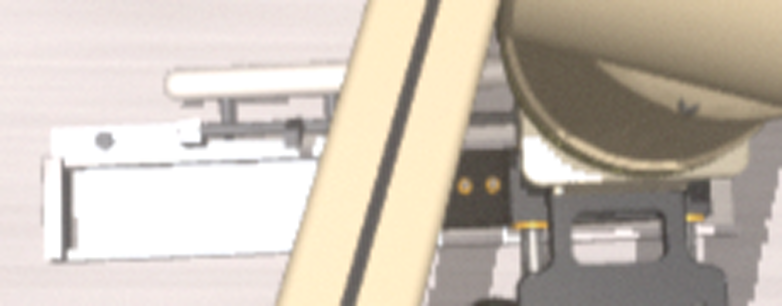

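```bash
python3 -m jog '{"dr":[[0,0,0],[0,0,0],[0,0,0],[0,0,0]],"travel":[[0,0.3,0],[0,0.6,0.05],[-0.05,0.8,0.05],[-0.05,0.8,0.05]],"gripper":[-0.18,-0.18,-0.18,-0.18]}'
cat > st.py <<'E'
from h import *
o=ctrl.get_obs();print(o["time_s"],o["tool_pos"].round(2),o["tcp_rot"].round(4),o["force"].round(1),o["grip_width"])
p=[570.7,14.3,1.626]
w=o["tool_pos"];c,s=np.cos(p[2]),np.sin(p[2]);d=w[:2]-p[:2];print("tcp chute",c*d[0]+s*d[1],-s*d[0]+c*d[1])
E
python3 st.py
```

```text
time_s: 5.85
tool_pos: [603.8, -91.3, 24.1]
tcp_rot: [0.687, 0.727, 0.0, 0.001]
force: [0.5, -1.3, 3.0]
grip_width: 38.3
5.85 [603.75 -91.29  24.08] [6.870e-01 7.267e-01 3.000e-04 5.000e-04] [ 0.5 -1.3  3. ] 38.27329176180886
tcp chute -107.25093375598581 -27.175811291862043
```

```bash
python3 -m jog '{"dr":[[0,0,0],[0,0,0],[0,0,0],[0,0,0],[0,0,0],[0,0,0],[0,0,0],[0,0,0],[0,0,0],[0,0,0]],"travel":[[0,0.2,-0.05],[-0.02,0.4,-0.1],[-0.03,0.6,-0.1],[-0.05,0.9,-0.1],[-0.07,1.2,-0.1],[-0.08,1.5,-0.1],[-0.1,1.8,-0.1],[-0.11,2,-0.1],[-0.11,2,-0.1],[-0.11,2,-0.1]],"gripper":[-0.18,-0.18,-0.18,-0.18,-0.18,-0.18,-0.18,-0.18,-0.18,-0.18]}'
python3 st.py
python3 - <<'E'
from h import *
cv2.imwrite("pics/wrist5.png",eyes.camera("wrist"))
b=eyes.camera("side")[80:300,220:420];cv2.imwrite("pics/side5.png",cv2.resize(b,None,fx=2.7,fy=2.7,interpolation=cv2.INTER_CUBIC))
E
```

```text
time_s: 6.85
tool_pos: [602.0, -70.9, 22.5]
tcp_rot: [0.687, 0.727, 0.0, -0.0]
force: [1.0, -0.2, 4.2]
grip_width: 38.0
6.85 [602.   -70.85  22.49] [ 6.870e-01  7.267e-01  2.000e-04 -3.000e-04] [ 1.  -0.2  4.2] 38.0104432559513
tcp chute -86.74933999006419 -26.55388069700704
```

View pics/wrist5.png

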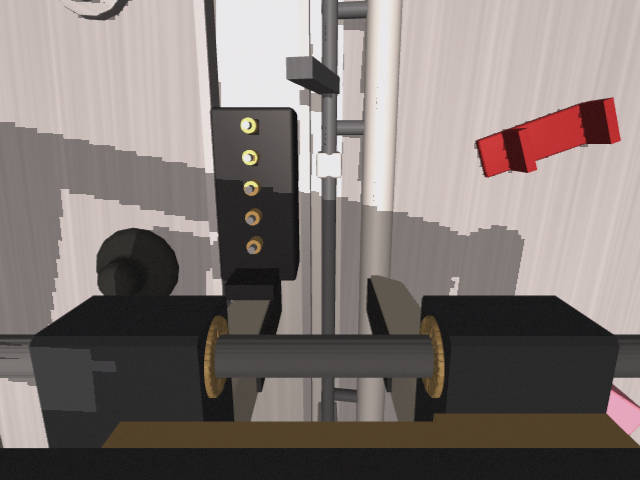

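View pics/side5.png

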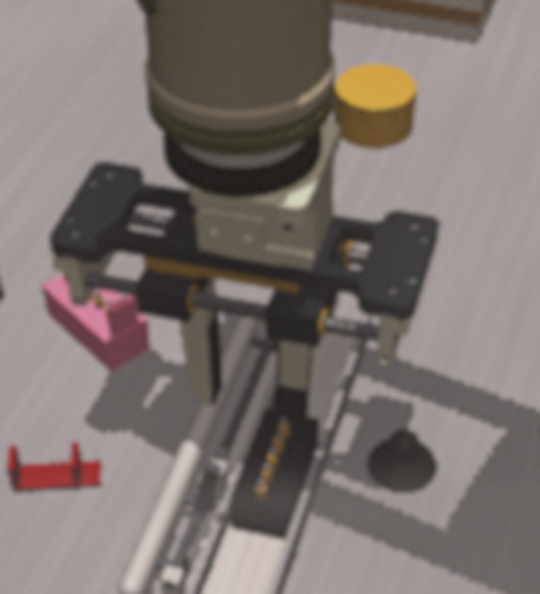

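```bash
python3 - <<'E'
from h import *
o=ctrl.get_obs();p=[570.7,14.3,1.626]
for t in (1.1,1.2,1.3,1.36):
    Y=lambda r,h:(-30+r*np.cos(t)-h*np.sin(t),26+r*np.sin(t)+h*np.cos(t))
    print(t,wproj(o,c2w(p,[(3,*Y(40,-4)),(-3,*Y(40,-4)),(-3,*Y(40,4)),(-3,*Y(0,0))])).round(0).tolist(), Y(40,-4))
print(wproj(o,c2w(p,[(-9.2,-16,31),(-9.2,16,31),(-79,-16,31),(-30,-30,29)])).round(0).tolist())
print(o["time_s"],o["force"],o["tool_pos"])
E
python3 - <<'E'
import cv2
a=cv2.imread("pics/wrist5.png")[20:180,200:420]
cv2.imwrite("pics/w5z.png",cv2.resize(a,None,fx=3.5,fy=3.5,interpolation=cv2.INTER_CUBIC))
E
```

```text
1.1 [[260.0, 62.0], [261.0, 83.0], [283.0, 81.0], [330.0, 96.0]] (np.float64(-8.291325702731164), np.float64(59.833909916755104))
1.2 [[271.0, 60.0], [271.0, 82.0], [295.0, 81.0], [330.0, 96.0]] (np.float64(-11.77753347706415), np.float64(61.83213242078235))
1.3 [[282.0, 59.0], [283.0, 81.0], [309.0, 80.0], [330.0, 96.0]] (np.float64(-15.445814113347732), np.float64(63.47233210218938))
1.36 [[290.0, 59.0], [290.0, 81.0], [317.0, 80.0], [330.0, 96.0]] (np.float64(-17.718994954601964), np.float64(64.27762943384698))
[[293.0, 111.0], [209.0, 111.0], [296.0, 285.0], [330.0, 167.0]]
6.95 [1.51676081 0.46244454 3.10673518] [601.96935999 -70.87932668  22.47130394]
```

View pics/w5z.png

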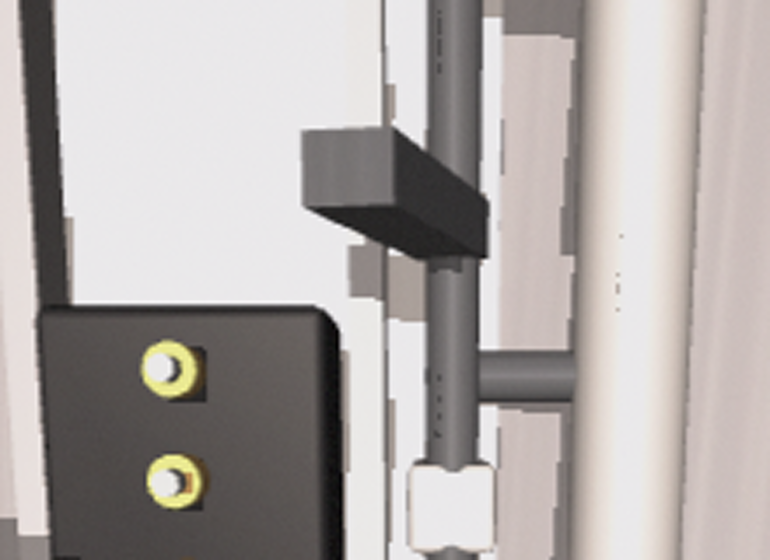

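```bash
python3 -m jog '{"dr":[[0,0,0],[0,0,0],[0,0,0],[0,0,0],[0,0,0],[0,0,0],[0,0,0],[0,0,0],[0,0,0],[0,0,0]],"travel":[[-0.01,0.25,0],[-0.04,0.7,0],[-0.07,1.3,0],[-0.1,1.9,0],[-0.14,2.5,0],[-0.17,3.1,0],[-0.2,3.7,0],[-0.24,4.3,0],[-0.25,4.5,0],[-0.25,4.5,0]],"gripper":[-0.18,-0.18,-0.18,-0.18,-0.18,-0.18,-0.18,-0.18,-0.18,-0.18]}'
python3 st.py
python3 - <<'E'
from h import *
cv2.imwrite("pics/wrist6.png",eyes.camera("wrist"))
E
```

```text
time_s: 7.95
tool_pos: [599.5, -25.6, 22.6]
tcp_rot: [0.687, 0.727, 0.0, -0.0]
force: [-0.4, 1.2, 3.3]
grip_width: 38.1
7.95 [599.49 -25.58  22.6 ] [ 6.868e-01  7.268e-01  2.000e-04 -3.000e-04] [-0.4  1.2  3.3] 38.08247107926893
tcp chute -41.409184451002744 -26.54328324665783
```

View pics/wrist6.png

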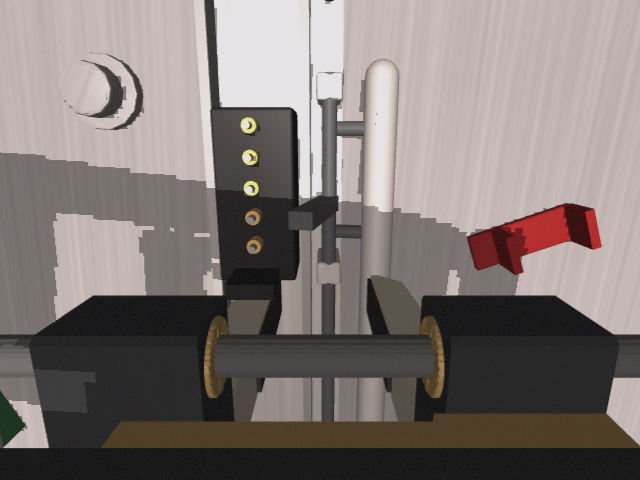

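```bash
python3 -m jog '{"dr":[[0,0,0],[0,0,0],[0,0,0],[0,0,0],[0,0,0],[0,0,0],[0,0,0],[0,0,0],[0,0,0],[0,0,0],[0,0,0]],"travel":[[-0.01,0.25,0],[-0.04,0.7,0],[-0.07,1.3,0],[-0.1,1.9,0],[-0.14,2.5,0],[-0.17,3.1,0],[-0.2,3.7,0],[-0.24,4.3,0],[-0.27,4.9,0],[-0.28,5.0,0],[-0.28,5.0,0]],"gripper":[-0.18,-0.18,-0.18,-0.18,-0.18,-0.18,-0.18,-0.18,-0.18,-0.18,-0.18]}'
python3 st.py
python3 - <<'E'
from h import *
cv2.imwrite("pics/wrist7.png",eyes.camera("wrist"))
E
```

```text
time_s: 9.1
tool_pos: [596.7, 24.3, 22.6]
tcp_rot: [0.687, 0.727, 0.0, -0.0]
force: [-0.5, 0.2, 3.3]
grip_width: 38.2
9.1 [596.71  24.3   22.61] [ 6.869e-01  7.268e-01  2.000e-04 -3.000e-04] [-0.5  0.2  3.3] 38.20880449946219
tcp chute 8.554484135998885 -26.521735920388302
```

View pics/wrist7.png

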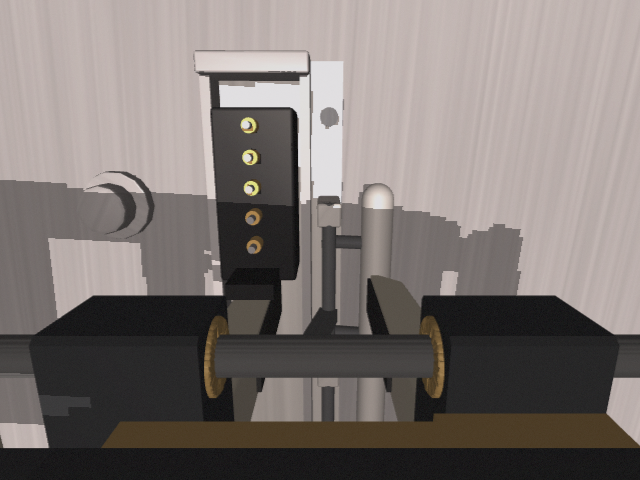

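```bash
python3 -m jog '{"dr":[[0,0,0],[0,0,0],[0,0,0],[0,0,0],[0,0,0],[0,0,0],[0,0,0]],"travel":[[-0.01,0.2,0],[-0.03,0.5,0],[-0.04,0.8,0],[-0.05,1.0,0],[-0.06,1.1,0],[-0.07,1.2,0],[-0.07,1.2,0]],"gripper":[-0.18,-0.18,-0.18,-0.18,-0.18,-0.18,-0.18]}'
python3 st.py
```

```text
time_s: 9.85
tool_pos: [596.0, 35.8, 22.6]
tcp_rot: [0.687, 0.727, 0.0, -0.0]
force: [0.8, -2.0, 4.0]
grip_width: 38.4
9.85 [596.05  35.8   22.61] [ 6.870e-01  7.267e-01  0.000e+00 -1.000e-04] [ 0.8 -2.   4. ] 38.37514000503252
tcp chute 20.066741734465836 -26.49509917665654
```

```bash
python3 -m jog '{"dr":[[0,0,0],[0,0,0],[0,0,0],[0,0,0],[0,0,0]],"travel":[[0,0.1,0],[-0.01,0.2,0],[-0.02,0.3,0],[-0.02,0.3,0],[-0.02,0.3,0]],"gripper":[-0.18,-0.18,-0.18,-0.18,-0.18]}'
python3 st.py
python3 - <<'E'
from h import *
cv2.imwrite("pics/wrist8.png",eyes.camera("wrist"))
E
```

```text
time_s: 10.35
tool_pos: [596.0, 37.3, 22.8]
tcp_rot: [0.687, 0.727, -0.001, 0.001]
force: [0.6, -9.6, 5.7]
grip_width: 38.1
10.35 [596.01  37.33  22.84] [ 6.870e-01  7.266e-01 -6.000e-04  7.000e-04] [ 0.6 -9.6  5.7] 38.119871557336424
tcp chute 21.593383236881063 -26.546584063835574
```

View pics/wrist8.png

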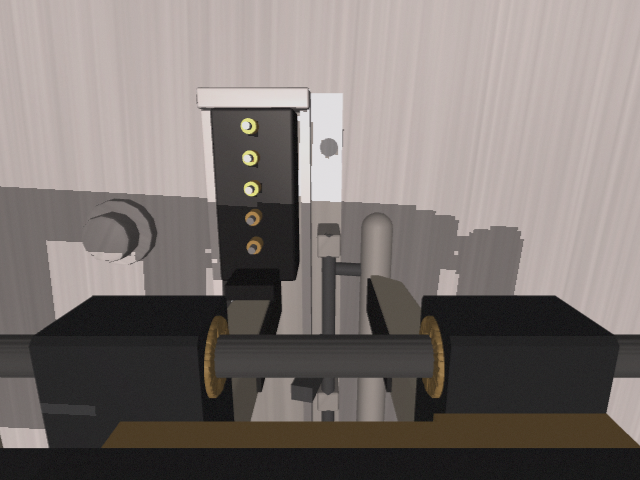

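```bash
python3 -m jog '{"dr":[[0,0,0],[0,0,0],[0,0,0],[0,0,0],[0,0,0],[0,0,0],[0,0,0],[0,0,0],[0,0,0],[0,0,0],[0,0,0],[0,0,0],[0,0,0],[0,0,0],[0,0,0],[0,0,0],[0,0,0]],"travel":[[0.01,-0.2,0],[0.02,-0.4,0],[0.03,-0.55,0],[0.03,-0.55,0],[0.03,-0.55,0.3],[0.03,-0.55,0.6],[0.03,-0.55,0.9],[0.03,-0.55,1.2],[-0.07,-0.55,1.5],[-0.17,-0.55,1.8],[-0.27,-0.55,2.1],[-0.37,-0.55,2.4],[-0.47,-0.55,2.7],[-0.47,-0.55,3.0],[-0.47,-0.55,3.3],[-0.47,-0.55,3.6],[-0.47,-0.55,4]],"gripper":[-0.18,-0.18,-0.18,-0.18,-0.18,-0.18,-0.18,-0.18,-0.18,-0.18,-0.18,-0.18,-0.18,-0.18,-0.18,-0.18,-0.18]}'
python3 st.py
python3 - <<'E'
from h import *
cv2.imwrite("pics/wrist9.png",eyes.camera("wrist"))
b=eyes.camera("side")[130:350,220:420];cv2.imwrite("pics/side9.png",cv2.resize(b,None,fx=2.7,fy=2.7,interpolation=cv2.INTER_CUBIC))
E
```

```text
time_s: 12.1
tool_pos: [591.1, 33.1, 62.7]
tcp_rot: [0.687, 0.727, -0.0, -0.0]
force: [-0.5, -0.2, -0.6]
grip_width: 37.9
12.1 [591.14  33.14  62.75] [ 6.870e-01  7.266e-01 -1.000e-04 -1.000e-04] [-0.5 -0.2 -0.6] 37.8815284644621
tcp chute 17.683008869485814 -21.444822046023916
```

View pics/wrist9.png

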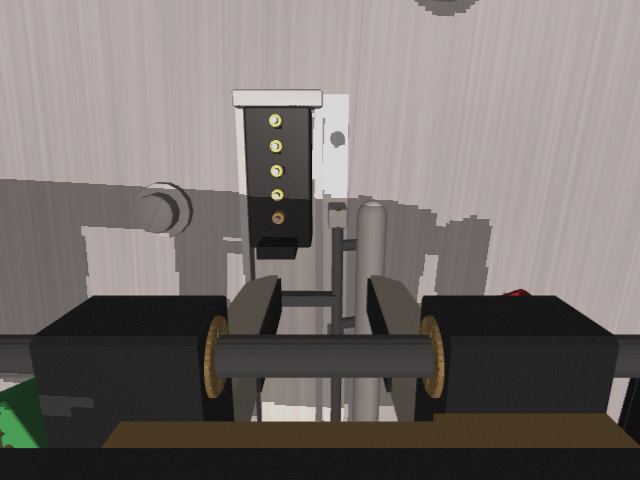

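View pics/side9.png

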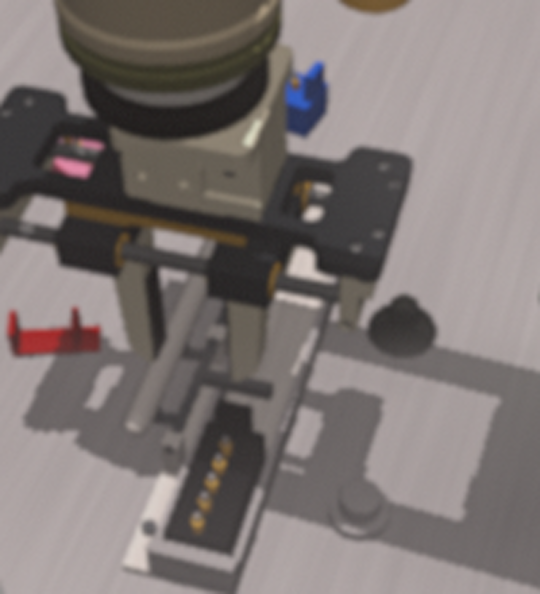

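Gate is shut behind the rack and the rack sits against the stop. Next I lift well clear.

```bash
python3 -m jog '{"dr":[[0,0,0],[0,0,0],[0,0,0],[0,0,0],[0,0,0],[0,0,0],[0,0,0],[0,0,0],[0,0,0],[0,0,0],[0,0,0],[0,0,0],[0,0,0],[0,0,0]],"travel":[[0,0,2],[0,0,5],[0,0,9],[0,0,13],[0,0,15],[-2,-4,15],[-4,-8,15],[-6,-12,15],[-8,-16,15],[-10,-20,15],[-10,-22,15],[-10,-22,15],[-10,-22,15],[-10,-22,15]],"gripper":[-0.18,-0.18,-0.18,-0.18,-0.18,-0.18,-0.18,-0.18,-0.18,-0.18,-0.18,-0.18,-0.18,-0.18]}'
python3 st.py
python3 - <<'E'
from h import *
a=eyes.camera("top");cv2.imwrite("pics/top10.png",a)
a=cv2.convertScaleAbs(a[200:290,215:445],alpha=1.8); cv2.imwrite("pics/top10z.png",cv2.resize(a,None,fx=3.4,fy=3.4,interpolation=cv2.INTER_CUBIC))
cv2.imwrite("pics/side10.png",eyes.camera("side"))
p=[570.7,14.3,1.626]
print((proj("top",c2w(p,[(30,16,31),(100,16,31),(30,0,51),(0,10,30)]))-[215,200])*3.4)
E
```

```text
time_s: 13.6
tool_pos: [491.4, -185.9, 212.5]
tcp_rot: [0.687, 0.727, 0.0, -0.0]
force: [0.8, 0.1, 0.1]
grip_width: 38.2
13.6 [ 491.41 -185.94  212.51] [ 6.867e-01  7.269e-01  1.000e-04 -2.000e-04] [0.8 0.1 0.1] 38.22196368010782
tcp chute -195.55954042116977 90.213977800651
[[227.22266815 237.20572118]
 [ 59.78110894 244.34044901]
 [220.81394344 194.66754892]
 [298.86431211 219.89773481]]
```

View pics/top10.png

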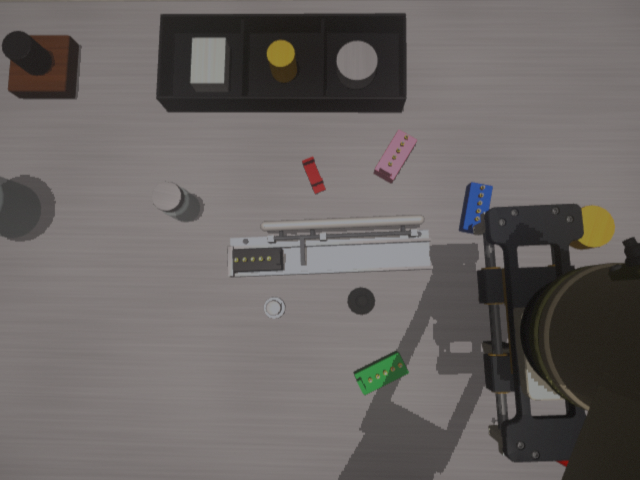

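View pics/top10z.png

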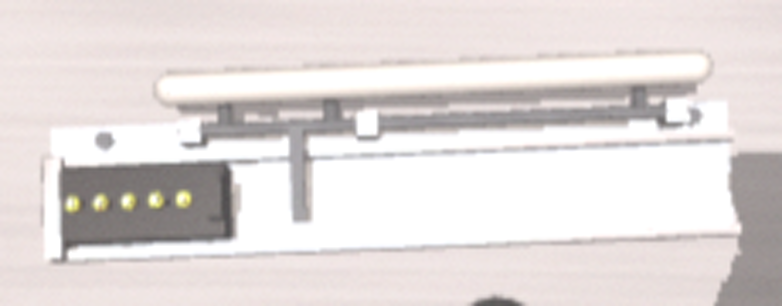

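View pics/side10.png

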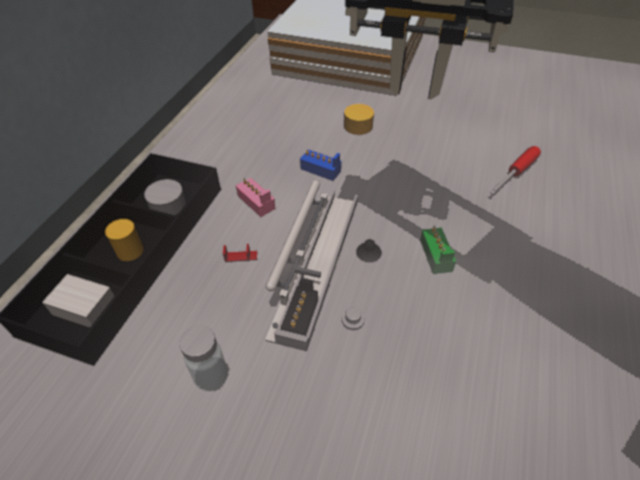

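```bash
python3 -c "
from bench import ctrl
print(ctrl.sign_off())"
```

```text
the job is handed in; nothing more can be done
None
```

The rack is home against the end stop, the gate has swung shut behind it, and the job is handed in at about 14 s. One finger held the gate rail down the whole time the rack passed. The other finger pushed the rack along the chute.

- **Gate held open:** fingertip height stayed at about 22.5–22.8 mm with 3–6 N on the rail during the pass. The gate angle was measured once, just before the rack reached the gate, at about 1.32 rad. In the wrist pictures taken during the push, the arm stayed clear of the rack.
- **Rack home:** the push force rose to 9.6 N with the tool at chute x 21.6 mm. That is about 1 mm short of the nominal 22.5, within the calibration error. The pictures show the front face against the stop.
- **Release and clear:** I backed off about 4 mm before lifting, so the rack was not dragged up. The last top and side pictures show the gate shut, the rack home and the other things where they were. The arm touches nothing, with force readings within 1 N of zero.

**One disagreement:** while I was pressing the rail, before the rack moved, a brief sideways force of about 10 N showed up. It went away once the finger slid along the rail, so I took it for friction.

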